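# Set the serving-hatch stay to its widest hole

### The job

The small glazed serving hatch on the pantry counter is held shut by its brass stay. Lift the stay off its pin by the knob, swing the hatch outward, and gently drop the round hole nearest the knob over the same pin so that the stay lies flat and holds the hatch open. Never drag or press the stay hard against the pin, and leave the mug, vase and jar where they are.

Things in the scene. Friction and masses are not known exactly. Their poses are not given: they have to be found in the camera images.
- sash_hinge (a point): Vertical hinge axis of the glazed sash, at the sill's top (30 mm above the counter), 181 mm to +y of the hatch's middle; axes as the hatch's. The shut sash runs from here along -y (362 mm) and opens outward, its free end going to +x.
- sash (a joint): Opening angle of the sash, rad: 0 shut, growing as it opens outward (anticlockwise seen from above), stop at 0.9. It turns stiffly (0.25 N m) and stays where it is left. With the far hole on the pin it reads about 0.36 to 0.48, depending on where the pin stands.
- stay_lift (a joint): How far the stay is tipped up about its pivot, rad: 0 lies flat (its underside then 36 mm above the counter), growing as the knob end rises, stop at 0.7. It falls back by its own weight. The pin's tip is cleared at about 0.11 with the slot over the pin, at about 0.07 with the far hole over it.
- stay_pivot (a point): Where the stay is jointed to the sash, 38.5 mm above the counter: it swivels freely about the vertical and tips up here. The point moves with the sash: when shut it lies 35 mm to -x and 280 mm to -y of the hinge, in the hatch's axes. Its own x runs along the bar towards the knob, z up when flat.
- stay: Brass bar 274 by 26 by 5 mm, about 0.18 kg with its knob. Origin 4.5 mm below point stay_pivot, x along the bar to the knob. Along its middle line, from the pivot: a slot 34 by 12 mm centred at 132 mm (the pin is in it at the start), a round hole at 172 mm, the far hole at 205 mm (both 11 mm), the knob at 250 mm.
- far_hole (a point): Centre of the round hole nearest the knob, on the underside of the bar, 205 mm from the pivot; diameter 11 mm. This is the hole to drop over the pin.
- knob (a point): Centre of the top of the stay's knob: an upright dark steel cylinder, 16 mm in diameter and 36 mm high, standing on the bar; its top is 77 mm above the counter with the stay flat. It can be pinched from above, and turns about the vertical between two fingers.
- pin_plate: Brass plate 62 by 30 by 3 mm on the sill. Origin at the centre of its underside, x along it (as the stay lies at the start, from pivot to knob), z up. Its upright steel pin, 8 mm in diameter, flat tip (edge bevelled 1 mm) 19 mm above the origin, is clamped rigidly somewhere on the plate's x axis up to 11 mm either side of the origin; its exact place is not measured and must be seen or felt.
- mug: White mug, 76 mm across, 85 mm high, on the sill to the left of the work. Origin at the centre of its foot. Leave it.
- vase: Green glass vase, 74 mm across, 105 mm high, on the sill to the right of the stay. Origin at the centre of its foot. Leave it.
- jar: Jar with wooden cap, 68 mm across, 100 mm high, on the sill at the far right. Origin at the centre of its foot. Leave it.
- hatch: The fixed serving hatch: a white sill board 620 by 250 by 30 mm on the counter with a white frame on it, 430 mm wide, top edge 263 mm above the counter. Origin on the counter under the middle of the frame; x points outward (away from the robot), y along the frame to its left, z up. The frame's room-side face is 22 mm to -x of the origin; the sill reaches 190 mm to -x.

How it is judged:
On the way, in this order (a step that is already met when the one before it is completed fails the run):
1. the stay is lifted clear of the pin (value of joint stay_lift above 0.095 rad), for 0.1 s.
2. the hatch is swung open with the stay off the pin (value of joint sash above 0.3 rad and value of joint stay_lift above 0.04 rad), for 0.1 s.
At the end, for the whole second after the job is handed in: The stay lies flat (within 0.015 rad) with its far hole over the pin: the hole's centre is within 2.5 mm of the plate's long middle line and within 13 mm of the plate's centre along it, so that the pin stands in it; the hatch is open and at rest, and the stay is released (value of joint stay_lift below 0.015 rad and x of far_hole in the frame of pin_plate between -0.013 and 0.013 m and y of far_hole in the frame of pin_plate between -0.0025 and 0.0025 m and velocity of joint sash between -0.05 and 0.05 rad/s); the robot touches nothing.
It fails at once if the stay is dragged or pressed hard on the pin (over 18 N) (contact force between stay and pin_plate above 18 N).
It fails at once if the mug, vase or jar is pushed aside (over 20 mm) or tipped (distance of any of mug, vase, jar from where it was at the start of the episode above 0.02 m or angle between any of mug, vase, jar's own z axis and vertical above 0.3 rad).
It also fails if it takes over 64 s, if anything falls off the work surface, if the arm or the gripper's body presses on something with over 40 N, if the wrist force passes 120 N, or if a joint passes its speed limit or range.

### The arm

A 6-joint arm with a two-finger parallel gripper is mounted at the origin on the work surface. World frame = base frame: x ahead of the robot, y to its left, z up, the work surface at z = 0. Lengths are in m, angles in rad, forces in N, time in s.
With the tool pointing down it reaches from about 0.3 to 0.825 m from the base axis. Payload 5.4 kg.
Tool frame: the origin (TCP) lies on the front face of the gripper's body, between the roots of the fingers; the fingertips stand 88 mm ahead of it and the grasp point (between the pads) lies 69 mm ahead of it; z points along the fingers, y is the direction in which the jaws open and shut (so a half turn about z gives the same grasp; the last joint's range is limited). The gripper opens to 92 mm and grips with 3 to 60 N. Pads are 20 mm wide; open, the fingers measure 128 mm over their backs; the gripper's body (75 mm by 189 mm) begins 69 mm behind the grasp point.
Start: joints at [1.068, 0.158, 1.597, -0, 1.386, -0.21], TCP at [0.166, 0.551, 0.303] pointing down, gripper open.
Joint ranges: [-2.91, 2.91], [-0.94, 2.29], [0.18, 2.7], [-1.29, 4.43], [0.17, 2.64], [-3, 3]. Speed limits (rad/s): [2.57, 2.57, 3.14, 3.14, 3.14, 3.14].

### API

Orientations are given as a rotation vector (axis times angle).
In Python, from station import bot gives the robot as it stands. The module is installed in compiled form; this text tells all that it offers.
- The arm moves only by the tool drive_tool, never from a script. Its argument "plan" is a list that holds one entry, the list of rows, each a list of 4 numbers: the shift along the world's x, y, z in cm, then the turn about the world's z in degrees. In form: [[[x, y, z, twist], ...]]. A call has exactly 10 rows; each row shifts and turns the commanded pose from where the row before left it; what a row does not reach is not made up. A row lasts 1/8 s, in which the tool goes at most 62.5 mm and 10.7 degrees, less where a joint would pass 70% of its speed; a pose out of reach is approached as far as the arm can. A call is refused whole if a number of a shift passes 6.25 or a number of a turn 10.7, either way. A call with a gripper value outside its range is refused whole. "fingers" is the closure, from 0 (fully open) to 1 (shut), set as the call begins (left out, the last holds). The fingers move at their own pace and stop on an object; "squeeze" is the grip in N (left out, the last holds). Time passes only in rows, so rows that do not move let the fingers close, or fill a call up. It gives the time, the measured TCP pose, the force and the opening at its end, in the units of the state.
- bot.read_state(): the state, without advancing time (a new reading comes with each control period).
- bot.camera(name): name is "side" or "top" or "wrist"; returns a dict with "image" (480x640x3 uint8, red, green, blue), "fov_y" (degrees; the focal length in pixels is half the picture's height over the tangent of half this angle, whatever the lens; pixels are square), "cx", "cy" (the principal point, pixels), "k1" (the pictures are not rectified: a ray, as slopes to the right and down, at radius r is drawn at 1 + k1 r^2 times it, then the intrinsics apply), "world_to_cam" (4x4, takes a point from world to camera coordinates); the wrist camera has in their place "mount" (4x4, takes a point from camera to tool coordinates, whose origin is the TCP and whose axes are the flange's). Camera axes: x right, y up, looking along -z (the intrinsics and any distortion apply to the point x, -y, -z); pixel columns grow to the right and rows downward; lengths in m; the calibration is good to about 2 mm. A picture is of the moment at which its call begins: read the wrist's pose just before it. There is no depth.
- bot.close_job(): hands the job in, once; it reports no verdict.
The state is a dict: "clock": time; "qpos": joint angles; "qvel": joint speeds; "effort": joint torques, N m; "tcp_pos": TCP position; "ee_rot": TCP orientation; "contact_force": force on the tool from outside, world axes, zero at the start; "moment": the same for the moment, N m; "finger_gap": finger opening in m.
Only numpy, scipy, OpenCV 4.12 (cv2) and the standard library are available. Lean on these libraries where they do the work, as an engineer would, in place of code of your own. Each camera call takes 0.05 s, during which the arm holds its last target. There are 200 camera calls.

## Working session

There is one attempt and no reset: what is moved stays moved. The work goes in short steps, Python scripts to look and compute and a tool call to move; the robot and the scene stay as the last step left them, time stands still between calls to the robot, and variables do not carry over. Pictures are saved under pics/ and viewed, about 8 in all and at most 12, crops included, and the job is handed in when it is done.

Besides the shell and the picture viewer there is one more tool, called after "Call:" as name(argument=value, ...) on one line, values as JSON. drive_tool: Moves the arm, as the interface text tells. Its arguments: {"type":"object","properties":{"plan":{"type":"array"},"fingers":{"type":"number"},"squeeze":{"type":"number"}},"required":["plan"]}

```bash
mkdir -p pics && cat > h.py <<'E'
import numpy as np, cv2
from scipy.spatial.transform import Rotation as R
from station import bot
def snap(n,f):
    s=bot.read_state(); c=bot.camera(n)
    cv2.imwrite(f'pics/{f}.png',c['image'][:,:,::-1])
    if 'mount' in c:
        T=np.eye(4);T[:3,:3]=R.from_rotvec(s['ee_rot']).as_matrix();T[:3,3]=s['tcp_pos']
        c['world_to_cam']=np.linalg.inv(T@c['mount'])
    np.save(f'pics/{f}.npy',{k:v for k,v in c.items()},allow_pickle=True)
    return c
def load(f): return np.load(f'pics/{f}.npy',allow_pickle=True).item()
def K(c):
    f=240/np.tan(np.radians(c['fov_y'])/2); return np.array([[f,0,c['cx']],[0,f,c['cy']],[0,0,1.]]),np.array([c['k1'],0,0,0,0.])
def ray(c,u,v):
    k,d=K(c); p=cv2.undistortPoints(np.array([[[u,v]]],float),k,d)[0,0]
    M=np.linalg.inv(c['world_to_cam']); return M[:3,3],M[:3,:3]@np.array([p[0],-p[1],-1])
def atz(c,u,v,z):
    o,r=ray(c,u,v); return (o+r*(z-o[2])/r[2])
def proj(c,P):
    P=np.atleast_2d(P); q=(c['world_to_cam']@np.c_[P,np.ones(len(P))].T)[:3].T*[1,-1,-1]
    k,d=K(c); return cv2.projectPoints(q.reshape(-1,1,3),np.zeros(3),np.zeros(3),k,d)[0][:,0]
E
python3 - <<'E'
from h import *
a=snap('top','top0')
print({k:v for k,v in a.items() if k!='image'}); snap('side','side0'); print(bot.read_state())
E
```

```text
{'fov_y': 43.77233402990672, 'cx': 317.4731010984831, 'cy': 239.36530348882258, 'k1': -0.1834809424556229, 'world_to_cam': array([[ 0.01828459, -0.99982999, -0.00238156, -0.00670952],
       [ 0.97884498,  0.01741523,  0.20386079, -0.61565731],
       [-0.20378465, -0.00605869,  0.97899699, -1.12340027],
       [ 0.        ,  0.        ,  0.        ,  1.        ]])}
{'clock': 0.1, 'qpos': array([ 1.06788158e+00,  1.58996332e-01,  1.59807670e+00, -2.44171519e-05,
        1.38620905e+00, -2.10110378e-01]), 'qvel': array([-0.00065865, -0.0030215 , -0.0013158 , -0.00066948, -0.00028498,
       -0.00069324]), 'effort': array([-4.01386123e-04, -3.86501920e+01, -3.22959781e+01,  7.03046168e-02,
        3.39504972e-02, -2.18239592e-05]), 'tcp_pos': array([0.16579482, 0.55014718, 0.3018263 ]), 'ee_rot': array([-4.58204901e-01, -3.10742391e+00,  2.49958120e-03]), 'contact_force': array([-0.51556822,  1.38608034,  0.63457753]), 'moment': array([-0.01427366, -0.01310373,  0.02607268]), 'finger_gap': 0.09179792759785083}
```

View pics/top0.png

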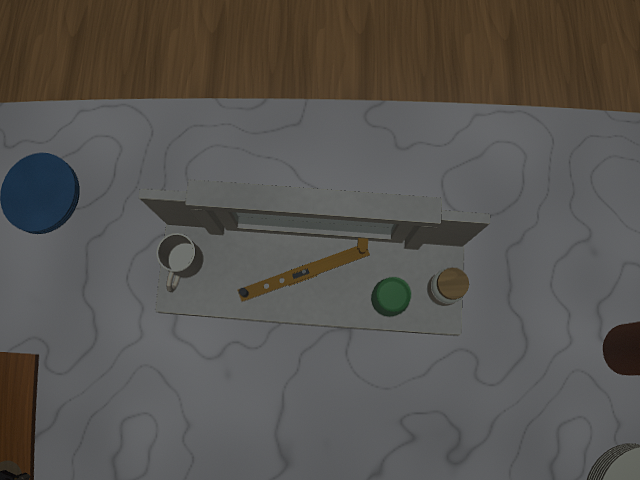

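View pics/side0.png

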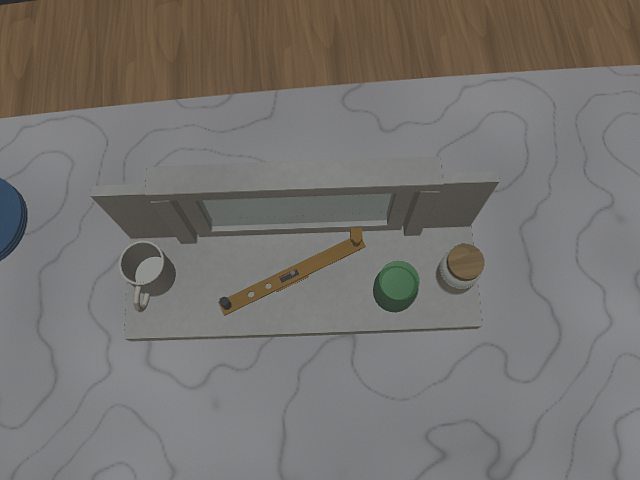

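```bash
python3 - <<'E'
from h import *
a=load('top0')['image'][230:310,225:385]; b=load('side0')['image'][222:322,210:380]
a=cv2.resize(a,(800,400)[:2],interpolation=3); a=cv2.resize(load('top0')['image'][235:310,230:390],(800,375),interpolation=3)
b=cv2.resize(load('side0')['image'][225:320,210:370],(800,475),interpolation=3)[250-150:325]
cv2.imwrite('pics/crop0.png',np.vstack([a,b])[:,:,::-1])
c=load('top0')
for n,z,u,v in [('NL',.03,157,312),('NR',.03,461,335),('frameL',.263,187,182),('frameR',.263,441,199),('knobtop',.077,243,292),('pivot',.04,363,248),('vase',.105,391,296),('mug',.085,176,252),('jar',.1,452,283)]: print(n,atz(c,u,v,z).round(4))
c=load('side0')
for n,z,u,v in [('NL',.03,127,337),('NR',.03,480,325),('knobtop',.077,224,301),('vase',.105,399,278)]: print(n,atz(c,u,v,z).round(4))
E
```

```text
NL [0.4665 0.3271 0.03  ]
NR [ 0.4317 -0.287   0.03  ]
frameL [0.6697 0.2265 0.263 ]
frameR [ 0.6472 -0.2034  0.263 ]
knobtop [0.5062 0.1466 0.077 ]
pivot [ 0.6044 -0.0878  0.04  ]
vase [ 0.5004 -0.1365  0.105 ]
mug [0.5809 0.2815 0.085 ]
jar [ 0.5274 -0.2548  0.1   ]
NL [0.4718 0.3244 0.03  ]
NR [ 0.4356 -0.2839  0.03  ]
knobtop [0.5091 0.1459 0.077 ]
vase [ 0.5138 -0.144   0.105 ]
```

View pics/crop0.png

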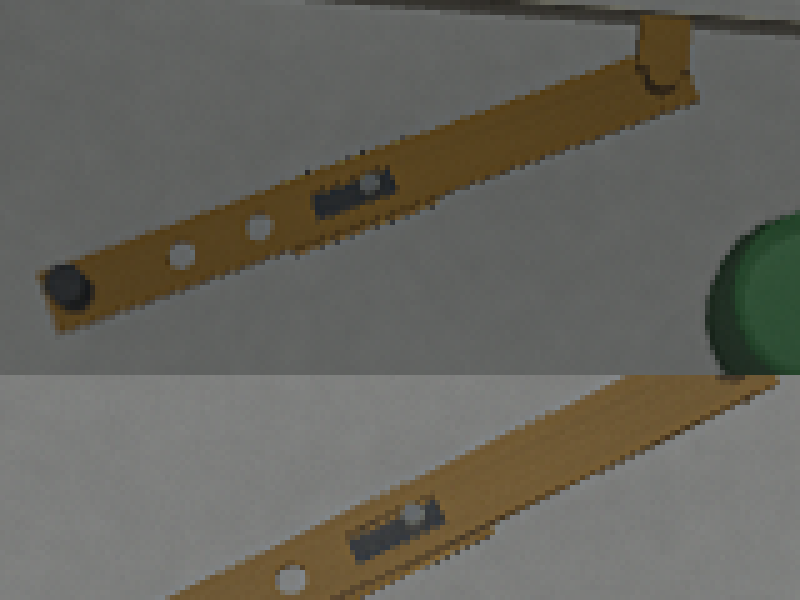

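```bash
cat > geo.py <<'E'
from h import *
from scipy.optimize import least_squares, brentq
def fit(c,obs,x0):
    # obs: list (x along bar, z, u, v); returns pivot x,y, angle (bar flat)
    f=lambda p:(proj(c,[[p[0]+x*np.cos(p[2]),p[1]+x*np.sin(p[2]),z] for x,z,_,_ in obs])-np.array([o[2:] for o in obs])).ravel()
    r=least_squares(f,x0); return r.x,f(r.x).reshape(-1,2)
E
python3 - <<'E'
from geo import *
c=load('top0'); s=load('side0')
C=lambda u,v:(230+u/5,235+v/5); S=lambda u,v:(210+u/5,225+(v-375+100)/5)
ot=[(250,.077,)+(C(69,288)),(205,.041)+C(182,257),(172,.041)+C(260,227),(132,.041)+C(355,192)]
ot=[(a/1000,z,u,v) for a,z,u,v in ot]
p,e=fit(c,ot,[.6,-.09,2.75]); print('top',p.round(4),e.round(1).tolist())
os_=[(.25,.077,224.5,301),(.172,.041)+S(291,579),(.132,.041)+S(395,531)]
p2,e=fit(s,os_,[.6,-.09,2.75]); print('side',p2.round(4),e.round(1).tolist())
pt=atz(c,*C(371,184),.049); ps=atz(s,*S(414,514),.049)
for p_,q in((p,pt),(p2,ps)):
    d=np.array([np.cos(p_[2]),np.sin(p_[2])]); w=q[:2]-p_[:2]; print('pin',q.round(4),'along',w@d,'perp',w@[-d[1],d[0]])
# plate edges
for cc,u in((c,C(295,252)),(c,C(437,204)),(s,S(492,530))):
    q=atz(cc,*u,.033)[:2]; d=np.array([np.cos(p[2]),np.sin(p[2])]); w=q-p[:2]; print('plate corner along',w@d,w@[-d[1],d[0]])
E
```

```text
top [ 0.601  -0.0853  1.9641] [[-0.3, -0.1], [0.4, 0.1], [0.2, 0.1], [-0.2, -0.1]]
side [ 0.5993 -0.0872  1.9409] [[-0.4, 0.1], [0.2, 0.1], [0.2, -0.3]]
pin [0.5523 0.0297 0.049 ] along 0.12485284160911486 perp 0.0009124283106681524
pin [0.5544 0.029  0.049 ] along 0.12461657176203063 perp -0.00014317341218374714
plate corner along 0.16278726704461366 0.013079028329110304
plate corner along 0.10254055686680648 0.015837758941080027
plate corner along 0.1007435385525165 0.012992147496283116
```

Call:
drive_tool(plan=[[[3,-4,0,0],[3,-4,0,0],[3,-4,0,0],[3,-4,0,0],[3,-4,0,0],[3,-4,0,0],[3,-4,0,0],[3,-4,0,0],[3,-4,0,0],[0,0,0,0]]])

```text
clock: 1.35
tcp_pos: [0.4372, 0.1882, 0.3023]
ee_rot: [-0.466, -3.106, 0.001]
contact_force: [-0.2, 0.7, 0.2]
finger_gap: 0.0919
```

```bash
cat > plan.py <<'E'
from geo import *
yaw=-.058; P0=np.array([.600,-.0862]); th0=1.953
rot=lambda a:np.array([[np.cos(a),-np.sin(a)],[np.sin(a),np.cos(a)]])
H=P0-rot(yaw)@[-.035,-.28]; pin=P0+.1247*np.array([np.cos(th0),np.sin(th0)])
P=lambda q:H+rot(yaw+q)@np.array([-.035,-.28])
def goal(pin=pin,L=.205):
    q=brentq(lambda q:np.hypot(*(P(q)-pin))-L,0,.9); d=(pin-P(q))/L; return q,np.arctan2(d[1],d[0])
E
python3 - <<'E'
from plan import *
print(H,pin,'hatch origin',H-rot(yaw)@[0,.181])
q,t=goal(); print(q,t)
for i in np.linspace(0,1,8):
    qq=q*i;tt=th0+(t-th0)*i; k=P(qq)+.25*np.array([np.cos(tt),np.sin(tt)])
    n=rot(-yaw)@(k-H)+[0,.181]; print(round(qq,3),round(tt,3),k.round(4),'hatch frame',n.round(3))
snap('wrist','w0')
s=bot.read_state();print(R.from_rotvec(s['ee_rot']).as_matrix().round(2))
E
```

```text
[0.65117204 0.19130031] [0.55349113 0.02950227] hatch origin [0.64067993 0.01060467]
0.45209170063316373 2.574179735422102
0.0 1.953 [0.5068 0.1458] hatch frame [-0.142  0.127]
0.065 2.042 [0.5046 0.1339] hatch frame [-0.143  0.115]
0.129 2.13 [0.5034 0.1214] hatch frame [-0.143  0.103]
0.194 2.219 [0.5034 0.1084] hatch frame [-0.143  0.09 ]
0.258 2.308 [0.5045 0.095 ] hatch frame [-0.141  0.076]
0.323 2.397 [0.5069 0.0814] hatch frame [-0.138  0.063]
0.388 2.485 [0.5106 0.0676] hatch frame [-0.133  0.049]
0.452 2.574 [0.5155 0.0537] hatch frame [-0.127  0.036]
[[-0.96  0.29 -0.  ]
 [ 0.29  0.96  0.  ]
 [ 0.   -0.   -1.  ]]
```

View pics/w0.png

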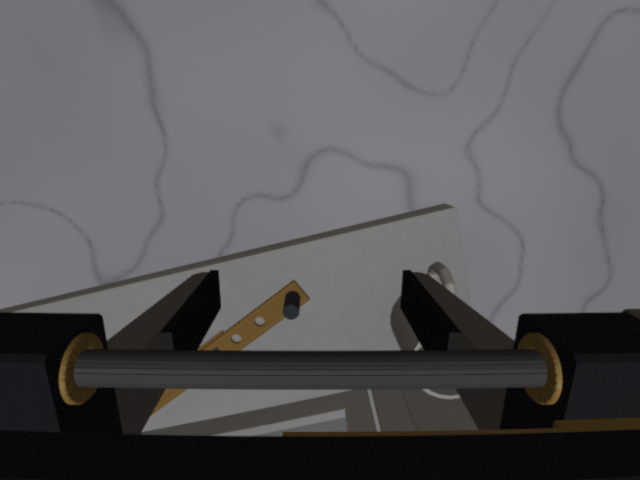

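Call:
drive_tool(plan=[[[1,-0.6,-1,-8.5],[1,-0.6,-2,-8.5],[1,-0.6,-2,-8.5],[1,-0.6,-2,-8.5],[1,-0.6,-2,-8.5],[1,-0.6,-2,-8.5],[1,-0.6,0,0],[0,0,0,0],[0,0,0,0],[0,0,0,0]]], fingers=0.3, squeeze=6)

```text
clock: 2.65
tcp_pos: [0.506, 0.1488, 0.1934]
ee_rot: [1.75, 2.608, 0.001]
contact_force: [-0.6, -1.1, 0.3]
finger_gap: 0.0642
```

```bash
python3 - <<'E'
from h import *
snap('wrist','w1');s=bot.read_state();print(s['tcp_pos'],R.from_rotvec(s['ee_rot']).as_matrix().round(3)[:2,1],s['finger_gap'])
E
```

```text
[0.5059517  0.1487681  0.19325584] [0.925 0.379] 0.06428290546697299
```

View pics/w1.png

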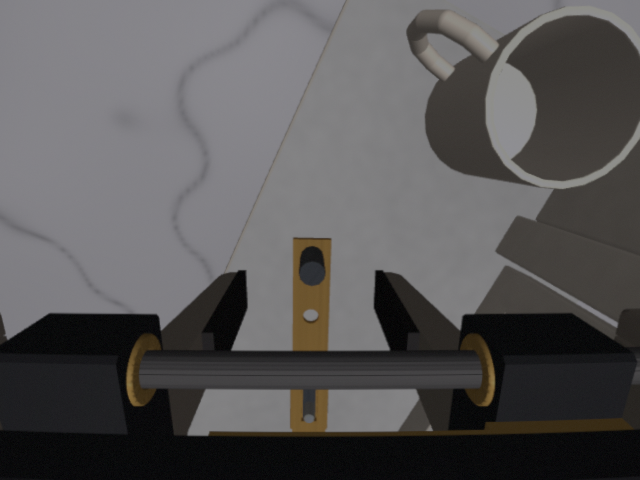

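```bash
python3 - <<'E'
from plan import *
c=load('w1')
print('knob',atz(c,312,273,.077),'pin',atz(c,308.5,419,.049),'far',atz(c,311,315.5,.041))
p,e=fit(c,[(.25,.077,312,273),(.205,.041,311,315.5)],[.6,-.086,1.95]);print(p,e)
print(K(c),c['mount'].round(3).tolist())
E
```

```text
knob [0.5070767  0.14708914 0.077     ] pin [0.55287868 0.02939221 0.049     ] far [0.52368705 0.10545412 0.041     ]
[ 0.5996919  -0.08505073  1.95040908] [[ 0.00094045 -0.10864373]
 [-0.00112686  0.13722779]]
(array([[360.49247077,   0.        , 310.15491049],
       [  0.        , 360.49247077, 239.40735948],
       [  0.        ,   0.        ,   1.        ]]), array([-0.03876378,  0.        ,  0.        ,  0.        ,  0.        ])) [[0.0, 0.969, 0.246, 0.069], [1.0, -0.0, -0.0, -0.001], [-0.0, 0.246, -0.969, -0.082], [0.0, 0.0, 0.0, 1.0]]
```

Call:
drive_tool(plan=[[[0.1,-0.2,0,0],[0,0,-1,0],[0,0,-1,0],[0,0,-1,0],[0,0,-1,0],[0,0,-1,0],[0,0,-0.7,0],[0,0,0,0],[0,0,0,0],[0,0,0,0]]])

```text
clock: 3.95
tcp_pos: [0.5073, 0.1465, 0.1362]
ee_rot: [1.751, 2.607, 0.001]
contact_force: [-0.3, -0.2, -0.6]
finger_gap: 0.0644
```

Call:
drive_tool(plan=[[[0,0,0,0],[0,0,0,0],[0,0,0,0],[0,0,0,0],[0,0,0,0],[0,0,0,0],[0,0,0,0],[0,0,0,0],[0,0,0,0],[0,0,0,0]]], fingers=1, squeeze=8)

```text
clock: 5.2
tcp_pos: [0.507, 0.1465, 0.1357]
ee_rot: [-1.752, -2.608, 0.0]
contact_force: [-1.0, 0.5, 0.3]
finger_gap: 0.0156
```

Call:
drive_tool(plan=[[[0.025,-0.06,0.5,0],[0.025,-0.065,0.5,0],[0.03,-0.075,0.5,0],[0.03,-0.08,0.5,0],[0.035,-0.09,0.5,0],[0.04,-0.1,0.5,0],[0.04,-0.105,0.5,0],[0.045,-0.115,0.5,0],[0,0,0,0],[0,0,0,0]]])

```text
clock: 6.45
tcp_pos: [0.5096, 0.1395, 0.1756]
ee_rot: [1.752, 2.608, -0.0]
contact_force: [0.8, -0.7, -0.9]
finger_gap: 0.0158
```

```bash
python3 - <<'E'
from h import *
snap('wrist','w2');b=snap('side','side2')
cv2.imwrite('pics/m2.png',np.hstack([load('w2')['image'][200:,150:450],cv2.resize(b['image'][200:340,190:400],(420,280),interpolation=3)] if 0 else [load('w2')['image'][200:480,150:450],cv2.resize(b['image'][200:340,190:400],(420,280),interpolation=3)])[:,:,::-1])
from plan import *
print(H)
E
```

```text
[0.65117204 0.19130031]
```

View pics/m2.png

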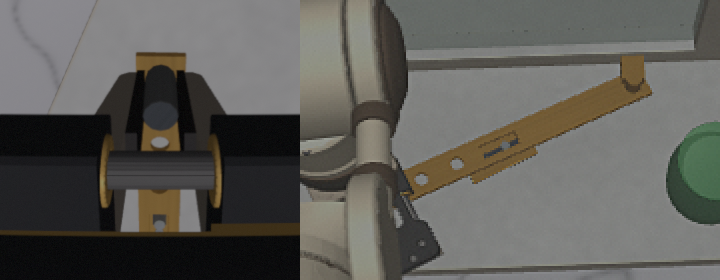

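```bash
sed -i 's/P0=np.array.*/P0=np.array([.600,-.0857]); th0=1.951/' plan.py && python3 - <<'E'
from plan import *
q,t=goal(); print(q,t,np.degrees(t-th0),pin)
g=np.array([P(q*i)+.2426*np.array([np.cos(th0+(t-th0)*i),np.sin(th0+(t-th0)*i)]) for i in np.linspace(0,1,19)])
print((np.diff(g,axis=0)*100).round(2).tolist()); print(g[-1])
print('jaw',np.degrees(th0)-90, np.degrees(t)-90)
E
```

```text
0.45286130206698194 2.573978213080584 35.69402233811916 [0.55372263 0.03009506]
[[-0.07, -0.44], [-0.06, -0.45], [-0.04, -0.46], [-0.03, -0.47], [-0.01, -0.48], [0.0, -0.48], [0.02, -0.49], [0.04, -0.5], [0.05, -0.5], [0.07, -0.51], [0.09, -0.51], [0.11, -0.51], [0.13, -0.52], [0.15, -0.52], [0.16, -0.52], [0.18, -0.52], [0.2, -0.52], [0.22, -0.52]]
[0.52201884 0.05030965]
jaw 21.78406583002362 57.47808816814279
```

Call:
drive_tool(plan=[[[-0.07,-0.44,0,2],[-0.06,-0.45,0,2],[-0.04,-0.46,0,2],[-0.03,-0.47,0,2],[-0.01,-0.48,0,2],[0,-0.48,0,2],[0.02,-0.49,0,2],[0.04,-0.5,0,2],[0.05,-0.5,0,2],[0,0,0,0]]])

```text
clock: 7.8
tcp_pos: [0.5086, 0.0968, 0.1755]
ee_rot: [-1.323, -2.849, 0.0]
contact_force: [1.1, -0.5, -1.0]
finger_gap: 0.0159
```

Call:
drive_tool(plan=[[[0.07,-0.51,0,2],[0.09,-0.51,0,2],[0.11,-0.51,0,2],[0.13,-0.52,0,2],[0.15,-0.52,0,2],[0.16,-0.52,0,2],[0.18,-0.52,0,2],[0.2,-0.52,0,2],[0.22,-0.52,0,2],[0,0,0,0]]])

```text
clock: 9.05
tcp_pos: [0.5219, 0.0503, 0.1756]
ee_rot: [0.862, 3.021, -0.0]
contact_force: [0.7, 0.4, -2.3]
finger_gap: 0.0153
```

```bash
python3 - <<'E'
from h import *
snap('wrist','w3');b=snap('side','side3');t=snap('top','top3')
cr=lambda im:cv2.resize(im[195:315,225:385] ,(480,360),interpolation=3)
cv2.imwrite('pics/m3.png',np.vstack([np.hstack([load('w3')['image'][200:480:1,150:450],np.zeros((280,20,3),np.uint8),cv2.resize(t['image'][210:300,220:380],(480,270),interpolation=3)[:280] if 0 else cv2.copyMakeBorder(cv2.resize(t['image'][210:300,220:380],(480,270),interpolation=3),0,10,0,0,0)]),cv2.copyMakeBorder(cv2.resize(b['image'][205:300,230:430],(640,304),interpolation=3),0,0,0,160,0)])[:,:,::-1])
print(bot.read_state()['tcp_pos'])
E
```

```text
[0.52202285 0.05047513 0.17582967]
```

View pics/m3.png

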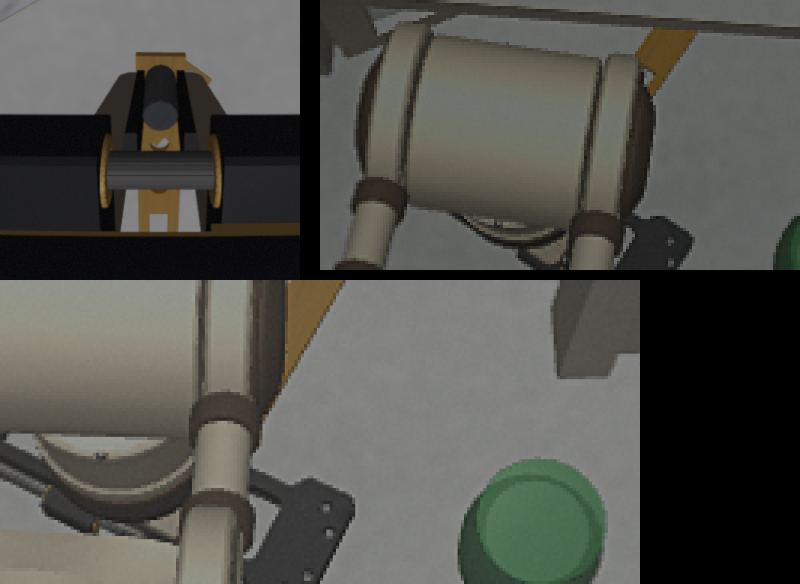

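```bash
python3 - <<'E'
from plan import *
c=load('w3'); im=c['image'][240:370,240:380].copy()
im=cv2.resize(im,(840,780),interpolation=3)
q,t=goal(); ph=.16; d=np.array([np.cos(t),np.sin(t)])
far=np.r_[P(q)+d*(.205*np.cos(ph)-.0025*np.sin(ph)),.0385+.205*np.sin(ph)+.0025]
print('pred pin tip',proj(c,np.r_[pin,.049]),'pin base',proj(c,np.r_[pin,.033]),'far top',proj(c,far),'plate ends',[proj(c,np.r_[pin+ (a)*np.array([np.cos(th0),np.sin(th0)])+b*np.array([-np.sin(th0),np.cos(th0)]),.033]).round(1).tolist() for a in(-.0237,.0383) for b in(-.015,.015)])
im=np.clip(im.astype(float)*1.8,0,255).astype(np.uint8)
cv2.imwrite('pics/m3b.png',cv2.resize(im,(640,594))[:,:,::-1])
E
```

```text
pred pin tip [[310.74188998 321.30331202]] pin base [[310.70257497 310.33903442]] far top [[310.74779527 346.10174368]] plate ends [[[307.9, 347.0]], [[272.7, 323.9]], [[363.1, 280.0]], [[327.1, 254.3]]]
```

View pics/m3b.png

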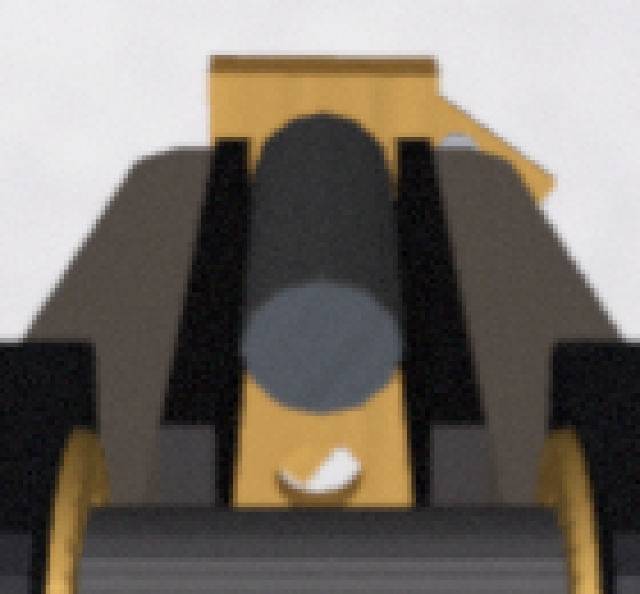

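Call:
drive_tool(plan=[[[-0.065,0.04,-0.3,0],[-0.065,0.04,-0.3,0],[-0.06,0.04,-0.3,0],[-0.06,0.04,-0.3,0],[-0.055,0.035,-0.3,0],[-0.055,0.035,-0.3,0],[0,0,0,0],[0,0,0,0],[0,0,0,0],[0,0,0,0]]])

```text
clock: 10.45
tcp_pos: [0.518, 0.0528, 0.1577]
ee_rot: [-0.86, -3.021, -0.0]
contact_force: [-0.2, 1.3, -0.7]
finger_gap: 0.0154
```

```bash
python3 - <<'E'
from plan import *
c=snap('wrist','w4'); s=bot.read_state(); print(s['tcp_pos'],s['contact_force'])
im=cv2.resize(c['image'][240:370,240:380],(640,594),interpolation=3)
q,t=goal(); ph=.086; d=np.array([np.cos(t),np.sin(t)])
far=np.r_[P(q)+d*(.205*np.cos(ph)-.0025*np.sin(ph)),.0385+.205*np.sin(ph)+.0025]
print('pred pin tip',proj(c,np.r_[pin,.049]),'far top',proj(c,far))
cv2.imwrite('pics/m4.png',np.clip(im*1.8,0,255).astype(np.uint8)[:,:,::-1])
E
```

```text
[0.51801341 0.05278189 0.15765033] [-0.22529461  0.2330074  -0.54007827]
pred pin tip [[310.6602594  342.69550804]] far top [[310.65910651 353.05157652]]
```

View pics/m4.png

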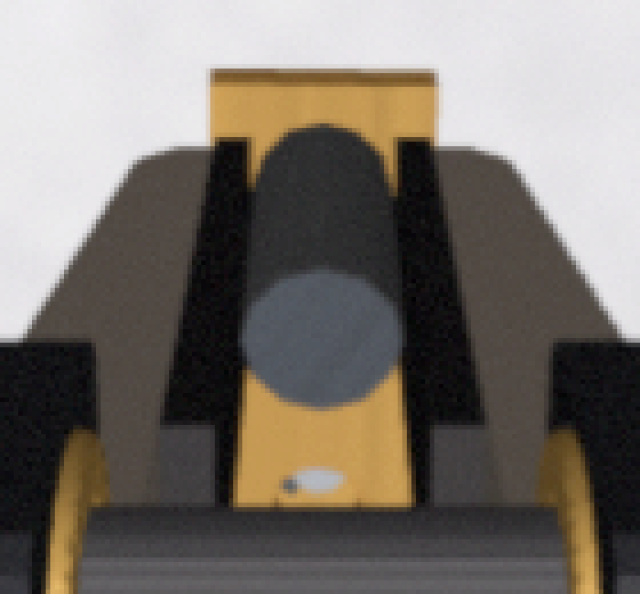

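```bash
python3 - <<'E'
from plan import *
c=load('w4'); q,t=goal(); d=np.array([np.cos(t),np.sin(t)])
B=lambda ph,x,z:np.r_[P(q)+d*(x*np.cos(ph)-z*np.sin(ph)),.0385+x*np.sin(ph)+z*np.cos(ph)]
for ph in(.08,.088,.095):
    print(ph,'knobtop',proj(c,B(ph,.25,.0385)),'bar end',proj(c,B(ph,.262,.0025)),'hole left/right/up',[proj(c,B(ph,.205+.0055,.0025)).round(1).tolist()])
print('meas knob',240+322/4.571,240+338/4.571,'bar end',240+71/4.571)
print('pin meas at z.049',atz(c,310.4,345.2,.049),'in d:',(atz(c,310.4,345.2,.049)[:2]-pin)@d,(atz(c,310.4,345.2,.049)[:2]-pin)@[-d[1],d[0]])
E
```

```text
0.08 knobtop [[312.1005648  315.56501263]] bar end [[312.17161453 258.92337422]] hole left/right/up [[[310.8, 343.5]]]
0.088 knobtop [[312.10798293 318.63531751]] bar end [[312.18795249 260.5055587 ]] hole left/right/up [[[310.8, 345.3]]]
0.095 knobtop [[312.11411922 321.40379876]] bar end [[312.20212272 261.94287761]] hole left/right/up [[[310.8, 347.0]]]
meas knob 310.44410413476265 313.94443229052723 bar end 255.53270619120542
pin meas at z.049 [0.5550569 0.0290882 0.049    ] in d: -0.0016663493486562587 0.0001316346059339909
```

```bash
python3 - <<'E'
from plan import *
q,t=goal()
def B(q,t,ph,x,z):
    d=np.array([np.cos(t),np.sin(t)]); return np.r_[P(q)+d*(x*np.cos(ph)-z*np.sin(ph)),.0385+x*np.sin(ph)+z*np.cos(ph)]
for f,a,ph in(('w1',(0,th0),0),('w2',(0,th0),.161),('w3',(q,t),.162),('w4',(q,t),.0885)):
    c=load(f); print(f,'knobtop',proj(c,B(*a,ph,.25,.0385)).round(1),'barend',proj(c,B(*a,ph,.262,.0025)).round(1),'hole outer/inner',proj(c,[B(*a,ph,.2105,.0025),B(*a,ph,.1995,.0025)]).round(1).tolist())
o=[]
for f in('w2','w3','w4'):
    im=load(f)['image'][330:354,290:332]; o.append(cv2.resize(np.clip(im*2.,0,255).astype(np.uint8),(420,240),interpolation=cv2.INTER_CUBIC))
o2=[cv2.resize(np.clip(load(f)['image'][246:330,275:345]*2.,0,255).astype(np.uint8),(200,240),interpolation=3) for f in('w2','w3','w4')]
im=np.vstack([np.hstack(p) for p in zip(o,o2)]); cv2.imwrite('pics/m5.png',cv2.resize(im,(516,600))[:,:,::-1])
E
```

```text
w1 knobtop [[311.8 274.1]] barend [[311.7 239. ]] hole outer/inner [[311.0, 309.5], [310.8, 323.6]]
w2 knobtop [[312.9 318. ]] barend [[312.8 256. ]] hole outer/inner [[311.8, 337.8], [311.6, 353.0]]
w3 knobtop [[312.  319.6]] barend [[312.2 257.3]] hole outer/inner [[310.9, 338.9], [310.6, 354.1]]
w4 knobtop [[312.1 318.8]] barend [[312.2 260.6]] hole outer/inner [[310.8, 345.5], [310.5, 361.6]]
```

View pics/m5.png

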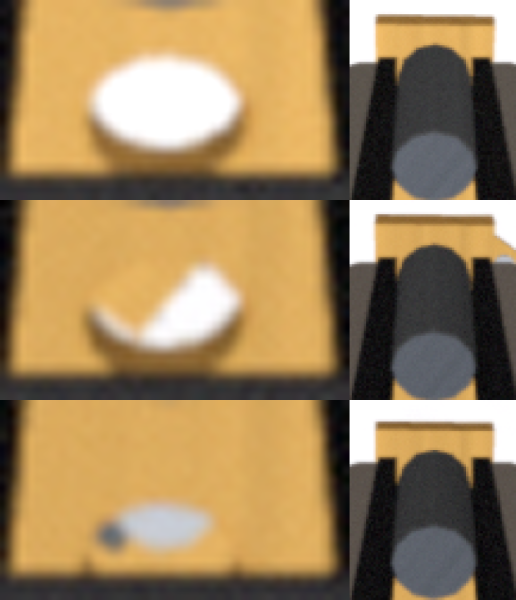

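Call:
drive_tool(plan=[[[0.04,-0.03,0,0],[0,0,0,0],[-0.03,0.02,-0.15,0],[-0.025,0.015,-0.15,0],[-0.025,0.015,-0.15,0],[-0.02,0.015,-0.15,0],[0,0,0,0],[0,0,0,0],[0,0,0,0],[0,0,0,0]]])

```text
clock: 11.75
tcp_pos: [0.5176, 0.0531, 0.1517]
ee_rot: [-0.86, -3.022, 0.0]
contact_force: [-0.1, 0.1, 0.1]
finger_gap: 0.016
```

```bash
python3 - <<'E'
from h import *
c=snap('wrist','w5'); s=bot.read_state(); print(s['tcp_pos'],s['contact_force'])
o=cv2.resize(np.clip(c['image'][330:354,290:332]*2.,0,255).astype(np.uint8),(756,432),interpolation=cv2.INTER_CUBIC)
cv2.imwrite('pics/m6.png',o[:,:,::-1])
E
```

```text
[0.51759296 0.05306286 0.15172494] [-0.86894584  0.29936051 -0.3897834 ]
```

View pics/m6.png

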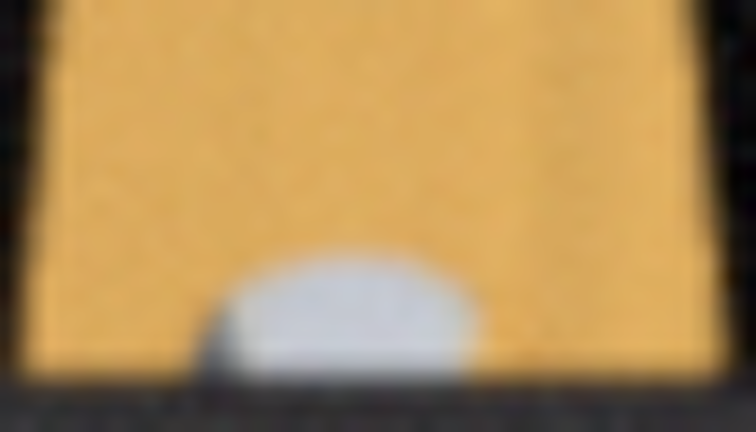

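```bash
python3 - <<'E'
from plan import *
c=load('w5'); q,t=goal(); d=np.array([np.cos(t),np.sin(t)]); n=np.array([-d[1],d[0]])
# bar pose from commanded tcp: grasp point on knob, far hole 45 mm nearer the pivot
g=np.array([.5176,.0531])
for ph in(.05,.057,.065):
    r=.25*np.cos(ph)-.0265*np.sin(ph); P_=g-d*r
    h=lambda x,z:np.r_[P_+d*(x*np.cos(ph)-z*np.sin(ph)),.0385+x*np.sin(ph)+z*np.cos(ph)]
    print(ph,'hole out/mid up',proj(c,[h(.2105,.0025),h(.205,.0025)]).round(1).tolist(),'knob',proj(c,h(.25,.0385)).round(1),'barend',proj(c,h(.262,.0025)).round(1), 'far hole - pin (mm, at flat)',((P_+d*.205-pin)@d*1e3).round(2),((P_+d*.205-pin)@n*1e3).round(2))
print('pin tip outer,mid',proj(c,[np.r_[pin+d*.003,.049],np.r_[pin,.049]]),'sides',proj(c,[np.r_[pin+n*.004,.048],np.r_[pin-n*.004,.048]]))
im=c['image'].astype(int).sum(2); print(im[246:266,310].tolist()); col=im[295:335,310];print(col.tolist())
E
```

```text
0.05 hole out/mid up [[310.8, 344.0], [310.7, 352.3]] knob [[312.1 312.8]] barend [[312.2 258.6]] far hole - pin (mm, at flat) -0.54 0.02
0.057 hole out/mid up [[310.8, 345.1], [310.7, 353.4]] knob [[312.1 314.8]] barend [[312.2 259.4]] far hole - pin (mm, at flat) -0.26 0.02
0.065 hole out/mid up [[310.8, 346.4], [310.7, 354.7]] knob [[312.2 317. ]] barend [[312.2 260.3]] far hole - pin (mm, at flat) 0.08 0.02
pin tip outer,mid [[310.78959111 344.16872539]
 [310.718087   348.80549703]] sides [[303.81048979 347.79471513]
 [317.61942998 347.95687096]]
[386, 387, 387, 384, 386, 385, 387, 385, 386, 356, 185, 136, 143, 195, 235, 241, 241, 240, 242, 241]
[71, 80, 99, 131, 150, 146, 147, 147, 146, 148, 150, 147, 148, 150, 144, 148, 147, 147, 147, 149, 150, 147, 150, 147, 146, 142, 146, 142, 144, 143, 141, 153, 148, 171, 215, 240, 239, 240, 246, 243]
```

Call:
drive_tool(plan=[[[0,0,0,0],[0,0,0,0],[-0.01,0.01,-0.1,0],[-0.02,0.01,-0.1,0],[0,0,0,0],[0,0,0,0],[0,0,0,0],[0,0,0,0],[0,0,0,0],[0,0,0,0]]], squeeze=5)

```text
clock: 13.05
tcp_pos: [0.5173, 0.0532, 0.1497]
ee_rot: [0.86, 3.021, 0.0]
contact_force: [0.4, -0.4, -0.6]
finger_gap: 0.0159
```

Call:
drive_tool(plan=[[[-0.02,0.01,-0.1,0],[-0.02,0.01,-0.1,0],[-0.01,0.01,-0.1,0],[-0.02,0.01,-0.1,0],[-0.01,0.01,-0.1,0],[0,0,0,0],[0,0,0,0],[0,0,0,0],[0,0,0,0],[0,0,0,0]]])

```text
clock: 14.3
tcp_pos: [0.5165, 0.0537, 0.1447]
ee_rot: [0.86, 3.021, -0.0]
contact_force: [0.4, -0.9, -0.4]
finger_gap: 0.0159
```

Call:
drive_tool(plan=[[[-0.02,0.01,-0.1,0],[-0.01,0.01,-0.1,0],[-0.02,0.01,-0.1,0],[-0.01,0.01,-0.1,0],[-0.02,0.01,-0.1,0],[0,0,0,0],[0,0,0,0],[0,0,0,0],[0,0,0,0],[0,0,0,0]]])

```text
clock: 15.55
tcp_pos: [0.5156, 0.0543, 0.1397]
ee_rot: [-0.86, -3.021, 0.0]
contact_force: [0.0, -0.1, -1.0]
finger_gap: 0.0156
```

Call:
drive_tool(plan=[[[-0.01,0.01,-0.1,0],[-0.01,0,-0.1,0],[-0.01,0.01,-0.05,0],[0,0,0,0],[0,0,0,0],[0,0,0,0],[0,0,0,0],[0,0,0,0],[0,0,0,0],[0,0,0,0]]])

```text
clock: 16.8
tcp_pos: [0.5154, 0.0545, 0.1372]
ee_rot: [-0.86, -3.021, -0.0]
contact_force: [-0.2, 0.5, 0.5]
finger_gap: 0.0159
```

Call:
drive_tool(plan=[[[0,0,0,0],[0,0,0,0],[0,0,0,0],[0,0,0,0],[0,0,0,0],[0,0,0,0],[0,0,0,0],[0,0,0,0],[0,0,0,0],[0,0,0,0]]], fingers=0.3)

```text
clock: 18.05
tcp_pos: [0.5154, 0.0544, 0.1372]
ee_rot: [0.86, 3.021, 0.0]
contact_force: [-0.4, -0.3, -0.4]
finger_gap: 0.0645
```

Call:
drive_tool(plan=[[[0,0,1,0],[0,0,1.5,0],[0,0,2,0],[0,0,3,0],[0,0,4,0],[-3,0,3,0],[-6,0,0,0],[-6,0,0,0],[-4,0,0,0],[0,0,0,0]]])

```text
clock: 19.3
tcp_pos: [0.3242, 0.0546, 0.2832]
ee_rot: [0.859, 3.018, 0.0]
contact_force: [0.8, 0.9, -0.1]
finger_gap: 0.0639
```

```bash
python3 - <<'E'
from h import *
t=snap('top','top7');b=snap('side','side7')
a=cv2.resize(t['image'][205:305,230:390],(480,300),interpolation=3); d=cv2.resize(b['image'][205:305,220:380],(480,300),interpolation=3)
cv2.imwrite('pics/m7.png',np.clip(np.vstack([a*1.4,d*1.2]),0,255).astype(np.uint8)[:,:,::-1]); print(bot.read_state()['tcp_pos'])
E
```

```text
[0.32608721 0.05433602 0.2833865 ]
```

View pics/m7.png

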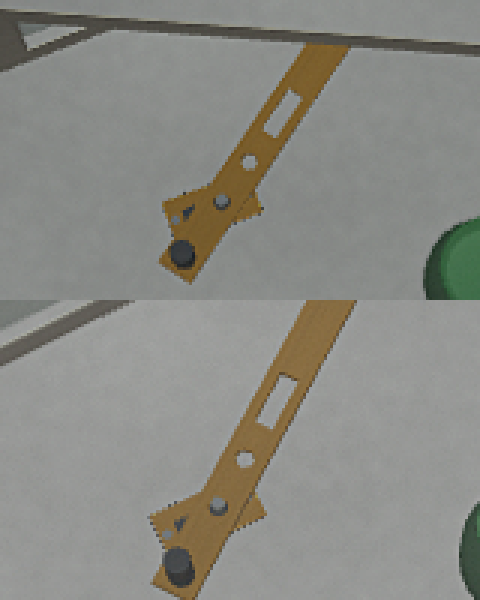

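```bash
python3 - <<'E'
from plan import *
q,t=goal(); print('expected',P(q),t)
for f,off,obs in(('top7',(230,205,0),[(.25,.0385,182.5,250),(.172,.0025,249.5,162),(.132,.0025,282,113.5)]),('side7',(220,205,300),[(.25,.0385,179,558),(.172,.0025,245.5,460),(.132,.0025,277,402)])):
    c=load(f); uv=np.array([(off[0]+o[2]/3,off[1]+(o[3]-off[2])/3) for o in obs])
    def pts(p,ph):
        d=np.array([np.cos(p[2]),np.sin(p[2])]); return np.array([np.r_[p[:2]+d*(x*np.cos(ph)-z*np.sin(ph)),.0385+x*np.sin(ph)+z*np.cos(ph)] for x,z,_,_ in obs])
    for ph in(0,.03,.06):
        r=least_squares(lambda p:(proj(c,pts(p,ph))-uv).ravel(),[.64,-.09,2.57]); print(f,ph,r.x.round(4),'cost',round(r.cost,3),'far hole-pin mm',((r.x[:2]+.205*np.array([np.cos(r.x[2]),np.sin(r.x[2])])-pin)*1e3).round(1))
    print('expected flat px',((proj(c,pts([*P(q),t],0))-off[:2])*3+[0,off[2]]).round(0).tolist())
E
```

```text
expected [ 0.72657574 -0.08011748] 2.573978213080584
top7 0 [ 0.725  -0.0804  2.572 ] cost 0.15 far hole-pin mm [-1.3  0.1]
top7 0.03 [ 0.724  -0.0797  2.5753] cost 0.013 far hole-pin mm [-2.7  0.2]
top7 0.06 [ 0.7229 -0.079   2.5786] cost 0.058 far hole-pin mm [-4.2  0.4]
expected flat px [[182.0, 249.0], [250.0, 160.0], [283.0, 111.0]]
side7 0 [ 0.7268 -0.0817  2.5719] cost 0.557 far hole-pin mm [ 0.4 -1.2]
side7 0.03 [ 0.7253 -0.0807  2.5771] cost 0.111 far hole-pin mm [-1.7 -1.2]
side7 0.06 [ 0.7236 -0.0797  2.5823] cost 0.026 far hole-pin mm [-3.9 -1. ]
expected flat px [[176.0, 561.0], [244.0, 460.0], [275.0, 402.0]]
```

```bash
python3 - <<'E'
from plan import *
def blob(f,u,v):
    im=load(f)['image'].astype(int); y,x=np.mgrid[0:480,0:640]
    m=((im[:,:,0]-im[:,:,2]<14)&(im.max(2)<np.percentile(im[int(v)-25:int(v)+25,int(u)-25:int(u)+25].max(2),50)*.68)&((x-u)**2+(y-v)**2<9**2)).astype(np.uint8)
    n,l,s,c=cv2.connectedComponentsWithStats(m,connectivity=4); i=1+np.argmax(s[1:,4]); return c[i],s[i]
for a,b,ga,gb in(('top0','side0',(244,293),(224,302)),('top7','side7',(290.8,289),(279.6,292))):
    R_=[]
    for f,g in((a,ga),(b,gb)):
        c,s=blob(f,*g); print(f,c.round(2),s); R_.append(ray(load(f),*c))
    (o1,r1),(o2,r2)=R_; k=np.linalg.lstsq(np.c_[r1,-r2],o2-o1,rcond=None)[0]; print('tri',(o1+k[0]*r1).round(4),(o2+k[1]*r2).round(4))
E
```

```text
top0 [243.24 292.  ] [239 288   9   9  62]
side0 [224.99 302.7 ] [219 297  12  13 105]
tri [0.5065 0.1465 0.0743] [0.5067 0.1449 0.0741]
top7 [290.41 289.29] [287 285   8   9  58]
side7 [279.13 293.54] [274 287  11  14 102]
tri [0.5135 0.0549 0.0758] [0.5136 0.0537 0.0757]
```

```bash
python3 -c "
from station import bot
print(bot.close_job())"
```

```text
the job is handed in; nothing more can be done
None
```

I lifted the stay off its pin by the knob to about 0.16 rad and swung the hatch open to about 0.45 rad (my calculation). I then lowered the far hole over the pin in small steps, released the knob, backed the arm clear and handed the job in. No verdict came back.

**What the last checks showed**
- **Pin and hole:** the final top and side pictures show the pin standing in the hole nearest the knob. My flat fits put the hole centre within about 1.3 mm of where I had measured the pin.
- **Contact:** wrist force readings stayed within about 1.5 N while lowering, at release and while backing off, and about 2.5 N at most overall. I found no sign of the stay pressing on the pin.
- **Mug, vase and jar:** the gripper stayed clear of them by plan. I did not re-measure their positions at the end.

**What was less certain**
- **Flatness:** the final fits of the stay's tilt were loose. The flat pose was not the best fit in either picture: 0.03 rad fitted the top view slightly better, and 0.06 rad the side view. The pixel differences are under 1 px in the top view and up to about 1 px in the side view.
- **Why I took it as flat:** triangulating the knob put it only 1.5 mm above its starting height, where a stay hung up on the pin's tip would leave it about 15 mm high. The gripper also came down to within 1.5 mm of the original grasp height without resistance.

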